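# Sweep the brass spacers into the parts fence

## Robot

A 6-joint arm with a two-finger parallel gripper is mounted at the origin on the work surface. World frame = base frame: x ahead of the robot, y to its left, z up, the work surface at z = 0. Lengths are in m, angles in rad, forces in N, time in s.
With the tool pointing down it reaches from about 0.325 to 0.9 m from the base axis. Payload 3.5 kg.
Tool frame: the origin (TCP) lies at the very end of the fingers, on their centre line; the grasp point (between the pads) lies 19 mm behind it (manip.tcp_to_grasp is the distance from the TCP to the grasp point, in m); z points along the fingers, y is the line along which they close (so a half turn about z gives the same grasp; the last joint's range is limited). The gripper opens to 85 mm and grips with 20 to 120 N. Pads are 22 mm wide; open, the fingers measure 114 mm over their backs; the gripper's body (76 mm by 85 mm) begins 54 mm behind the grasp point. The pads swing forward as they close: fully open they stand 13 mm farther back than shut.
Start: joints at [1.092, 0.276, -0.026, 1.268, 0, 1.467], TCP at [0.229, 0.581, 0.231] pointing down, gripper open.
Joint ranges: [-3.12, 3.12], [-0.85, 1.88], [-1.08, 1.24], [-1.95, 2.15], [-1.57, 1.53], [-3.14, 3.14]. Speed limits (rad/s): [2.57, 2.57, 3.14, 3.14, 3.14, 3.14].

## Interface

Orientations are given as a 3x3 rotation matrix whose columns are the frame's x, y, z axes.
In Python, from station import manip gives the robot as it stands. Calls block until the motion is done:
- manip.movep(position, orientation): joint-space move of the TCP to a pose.
- manip.movel(position, ori=None, max_speed=0.15, until_force=None): straight line of the TCP; ori=None keeps the orientation; max_speed is the mean speed in m/s. With until_force (N) it stops when the force on the tool has changed by that much, and returns True; else False.
- manip.movej(angles): joint-space move.
- manip.set_gripper(opening): finger opening in m; the grip force is fixed at half the most; returns when the fingers have stopped.
- manip.pause(seconds).
- manip.solve_ik(position, orientation): joint angles nearest the present ones, or None.
- manip.get_obs(): the state.
- manip.grab_frame(name): name is "scene" or "top"; returns (picture, depth): 480x640x3 uint8, red, green, blue; 480x640 float32, m along the optical axis (not along the pixel's ray), 0 where there is no reading.
- manip.camera_info(name): a dict with "K" (3x3 intrinsics, pixels), "camera_from_world" (4x4, takes a point from world to camera coordinates). Camera axes: x right, y down, z forward; pixel columns grow to the right and rows downward; lengths in m; the calibration is good to about 2 mm. A picture is of the moment at which its call begins. camera_info takes no time and is no camera call.
A pose or a line that the arm cannot do raises manip.PlanningError and nothing moves.
- manip.job_done(): hands the job in; it is judged then, once.
Trained networks look in the newest picture that a camera, given by its name, has taken for a name from the list of things; names that differ only in an ending like _2 or _b are one class to them, and where a whole thing is asked for, a point or a joint stands for the part that bears it (a point fixed in the world has none). Each returns a list of dicts, best first, with "score" (0 to 1); they miss things now and then, are a little off and sometimes report something else, mostly with a low value. They report only what shows in the picture. A call takes as long as a camera call. They do not tell look-alikes from the thing itself.
- manip.regions_of(camera, name): "region" (480x640 bool, what is visible of it).
- manip.landmark_of(camera, name): "centre" ([x, y, z] in m, in world coordinates, good to about 4 mm: a listed point, or the origin of a listed thing).
The state is a dict: "time": time; "qpos": joint angles; "dq": joint speeds; "joint_torque": joint torques, N m; "eef_pos": TCP position; "orientation": TCP orientation; "force": force on the tool from outside, world axes, zero at the start; "moment": the same for the moment, N m; "finger_gap": finger opening in m; "finger_force": force on a finger pad.
Only numpy, scipy, OpenCV 4.12 (cv2) and the standard library are available. Lean on these libraries where they do the work, as an engineer would, in place of code of your own. Each camera call takes 0.05 s, during which the arm holds its last target. There are 200 camera calls.

## Task

Three loose brass spacers lie on the green bench mat. With the tips of the fingers, sweep each of them along the mat into the yellow-and-black three-sided fence, wholly inside its open side, and let them rest there. Slide them smoothly - do not lift, carry or flick them - and leave the white nylon spacer and everything else on the bench where it lies.

Things in the scene. Friction and masses are not known exactly. Their poses are not given: they have to be found in the camera images.
- brass_a: square brass spacer block, 30 x 30 mm and 16 mm high, with a round dark hole drawn in its top; loose, 70 to 130 g; slides on the mat when pushed low on a side; origin: centre of its underside, z up, x and y along its sides
- brass_b: square brass spacer block, 30 x 30 mm and 16 mm high, with a round dark hole drawn in its top; like brass_a; origin: centre of its underside, z up, x and y along its sides
- brass_c: square brass spacer block, 30 x 30 mm and 16 mm high, with a round dark hole drawn in its top; like brass_a; origin: centre of its underside, z up, x and y along its sides
- fence: three-sided fence fixed to the mat, yellow with black stripes, walls 25 mm high, 8 mm thick; inside 200 mm wide (own x), 130 mm deep (own y). Its +y side is open, without sill; no raised floor: white film level with the mat. Origin: centre of the inside at mat height, z up; inner wall faces at x = -100, x = +100 and y = -65 mm, open side at y = +65 mm
- mouth (a point): middle of the fence's open side, at mat height, 65 mm along the fence's +y from its origin
- nylon: square white nylon spacer block, 30 x 30 mm and 16 mm high, with a round dark hole drawn in its top; loose and light (about 20 g); to be left alone; origin: centre of its underside, z up, x and y along its sides
- spool: blue and silver solder spool standing on its flange, 56 mm diameter, 40 mm high; loose, leave alone; origin: centre of its underside
- fan: black square cooling fan standing upright, 25 mm thick (x) by 80 mm wide (y) by 80 mm high; loose, leave alone; origin: centre of its underside
- board: green panel of small white circuit tiles lying flat, 80 mm (x) by 100 mm (y), 5 mm high; loose, leave alone; origin: centre of its underside
- marker: blue marker with a white cap, 135 mm long (x), 14 mm thick, lying; loose, leave alone; origin: middle of its underside
- magazine: black card magazine with a yellow band, 120 mm (x) by 150 mm (y), 98 mm high, full of cards; loose, heavy, leave alone; origin: centre of its underside
- screwdriver: screwdriver lying along its x axis, handle to -x, 200 mm long and 26 mm thick; loose, leave alone; origin: middle of its underside
Not all that is in view belongs to the job. Leave any pink or red look-alike of the brass_a alone. What is shaped like the brass_b but pink or purple is not meant.

How it is judged:
At the end, for the whole second after the job is handed in: All three brass spacers lie inside the fence, their centres at least 13 mm in from the open side and within the walls, on the mat (underside centre below 20 mm) and at rest (below 20 mm/s) (x of brass_a in the frame of fence between -0.1 and 0.1 m and y of brass_a in the frame of fence between -0.065 and 0.052 m and height (world z) of each of brass_a, brass_b, brass_c below 0.02 m and linear speed of each of brass_a, brass_b, brass_c below 0.02 m/s and x of brass_b in the frame of fence between -0.1 and 0.1 m and y of brass_b in the frame of fence between -0.065 and 0.052 m and x of brass_c in the frame of fence between -0.1 and 0.1 m and y of brass_c in the frame of fence between -0.065 and 0.052 m); the robot touches nothing.
It fails at once if a brass spacer is lifted (its underside centre 20 mm or more above the mat) (height (world z) of any of brass_a, brass_b, brass_c above 0.02 m).
It fails at once if a brass spacer is flicked (faster than 0.6 m/s) (linear speed of any of brass_a, brass_b, brass_c above 0.6 m/s).
It fails at once if the white nylon spacer is moved more than 12 mm (distance of nylon from where it was at the start of the episode above 0.012 m).
It fails at once if another thing on the bench is moved more than 20 mm (distance of any of spool, fan, board, marker, magazine, screwdriver from where it was at the start of the episode above 0.02 m).
It also fails if it takes over 64 s, if anything falls off the work surface, if the arm or the gripper's body presses on something with over 40 N, if the wrist force passes 120 N, or if a joint passes its speed limit or range.

## Working session

There is one attempt and no reset: what is moved stays moved. The work goes in short steps, each a Python script; the robot and the scene stay as the last script left them, time stands still between calls to the robot, and variables do not carry over. Pictures are saved under pics/ and viewed, at most 10 in all, crops included, and the job is handed in when it is done.

```bash
mkdir -p pics; python3 - <<'E'
from station import manip
import cv2
for n in("top","scene"):
    p,d=manip.grab_frame(n); cv2.imwrite(f"pics/{n}0.png",p[:,:,::-1])
    for k in ("brass_a","nylon","fence","mouth","spool","fan","board","marker","magazine","screwdriver"):
        print(n,k,[(round(r["score"],2),r["centre"].round(3).tolist() if hasattr(r["centre"],'round') else r["centre"]) for r in manip.landmark_of(n,k)])
print(manip.get_obs()["time"],manip.get_obs()["orientation"])
for n in("top","scene"): print(manip.camera_info(n))
E
```

```text
top brass_a [(0.69, [0.7882, 0.0561, 0.0006]), (0.59, [0.6156, 0.1913, -0.0001]), (0.56, [0.5347, 0.1954, -0.0007]), (0.52, [0.6845, 0.1354, -0.001]), (0.49, [0.653, 0.3103, -0.0019]), (0.46, [0.4642, 0.205, -0.0038]), (0.45, [0.6811, 0.0073, 0.002])]
top nylon [(0.71, [0.4377, 0.0149, 0.0013])]
top fence [(0.6, [0.5262, -0.2632, -0.0034])]
top mouth [(0.91, [0.514, -0.1985, 0.0027]), (0.31, [0.4352, 0.0151, -0.0031])]
top spool [(0.8, [0.5711, 0.3014, 0.0054])]
top fan [(0.94, [0.7737, 0.2301, 0.0003])]
top board [(0.86, [0.7872, -0.0843, -0.0042])]
top marker [(0.74, [0.7457, -0.3084, -0.0016]), (0.47, [0.5236, -0.2611, -0.0026])]
top magazine [(0.65, [0.5665, 0.5047, -0.0016])]
top screwdriver [(0.58, [0.3834, -0.5265, 0.0007])]
scene brass_a [(0.73, [0.4597, 0.2021, -0.0024]), (0.73, [0.7888, 0.0573, -0.0016]), (0.71, [0.6804, 0.0096, -0.0018]), (0.7, [0.6192, 0.188, -0.0024]), (0.68, [0.6857, 0.1365, -0.001]), (0.55, [0.6502, 0.3114, 0.0027]), (0.51, [0.5423, 0.1951, -0.002])]
scene nylon [(0.54, [0.438, 0.0158, 0.0005])]
scene fence [(0.69, [0.5268, -0.2571, -0.0006])]
scene mo
[... 684 characters left out ...]
 ]]), 'camera_from_world': array([[-0.00564343, -0.99986284, -0.01557062,  0.01825757],
       [-0.9817843 ,  0.00849724, -0.18980879,  0.57615213],
       [ 0.18991506,  0.01421581, -0.9816976 ,  1.32645596],
       [ 0.        ,  0.        ,  0.        ,  1.        ]])}
{'K': array([[516.32317702,   0.        , 319.35943586],
       [  0.        , 516.32317702, 240.5292281 ],
       [  0.        ,   0.        ,   1.        ]]), 'camera_from_world': array([[-0.78697273,  0.6169437 , -0.00737542,  0.45907715],
       [ 0.44432453,  0.55840508, -0.70054228, -0.24466481],
       [-0.42807667, -0.55458475, -0.71357279,  1.57603145],
       [ 0.        ,  0.        ,  0.        ,  1.        ]])}
```

View pics/top0.png

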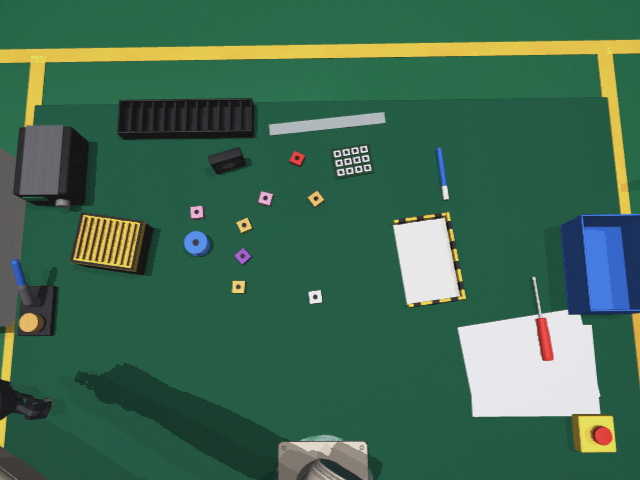

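View pics/scene0.png

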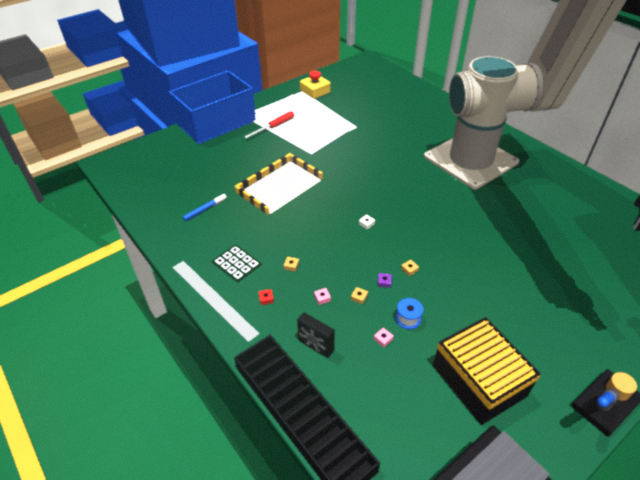

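Top view: candidates are brass (316,198), (244,225) and (238,287). The look-alikes are pink (265,198), pink (197,212), red (297,158) and purple (242,256); white nylon is at (315,297). The open side of the fence faces left, from (395,222) to (408,303). I choose the three brass-yellow ones and check them in a rectified crop.

```bash
cat > h.py <<'E'
from station import manip
import cv2, numpy as np
def ortho(z=0.016,cam="top"):
    "1 px = 1 mm: col=(0.42-y)*1000, row=(0.87-x)*1000"
    p,_=manip.grab_frame(cam); c=manip.camera_info(cam); T=c["camera_from_world"]
    P=c["K"]@T[:3]
    H=np.c_[P[:,0],P[:,1],P[:,2]*z+P[:,3]]   # world xy1 -> pixel
    A=np.array([[0,-.001,.87],[-.001,0,.42],[0,0,1]])
    return cv2.warpPerspective(p,H@A,(800,600),flags=cv2.INTER_CUBIC|cv2.WARP_INVERSE_MAP)
def blocks(img):
    hsv=cv2.cvtColor(img,cv2.COLOR_RGB2HSV)
    m=cv2.inRange(hsv,(13,90,110),(30,255,255))
    m=cv2.morphologyEx(m,cv2.MORPH_CLOSE,np.ones((9,9)))
    out=[]
    for c in cv2.findContours(m,cv2.RETR_EXTERNAL,cv2.CHAIN_APPROX_NONE)[0]:
        if cv2.contourArea(c)>100:
            (u,v),s,a=cv2.minAreaRect(c); out.append((round(.87-v/1e3,4),round(.42-u/1e3,4),np.round(s),round(a)))
    return out
E
python3 - <<'E'
from h import *
im=ortho(); cv2.imwrite("pics/o.png",im[:,:,::-1])
for b in blocks(im): print(*b)
im=ortho(.025); cv2.imwrite("pics/f.png",cv2.resize(im[130:530,560:800],None,fx=1.5,fy=1.5)[:,:,::-1])
E
```

```text
0.4173 -0.2531 [ 8. 29.] 81
0.4235 -0.2981 [ 8. 29.] 80
0.437 -0.338 [26. 18.] 90
0.4593 0.2003 [31. 30.] 2
0.4834 -0.3345 [32. 13.] 82
0.5336 -0.3274 [31. 13.] 83
0.5834 -0.3204 [31. 13.] 83
0.6238 -0.2241 [ 9. 29.] 83
0.612 0.1888 [31. 31.] 66
0.6301 -0.2687 [ 9. 29.] 83
0.6288 -0.31 [23. 20.] 81
0.6784 0.0112 [31. 31.] 53
```

View pics/o.png

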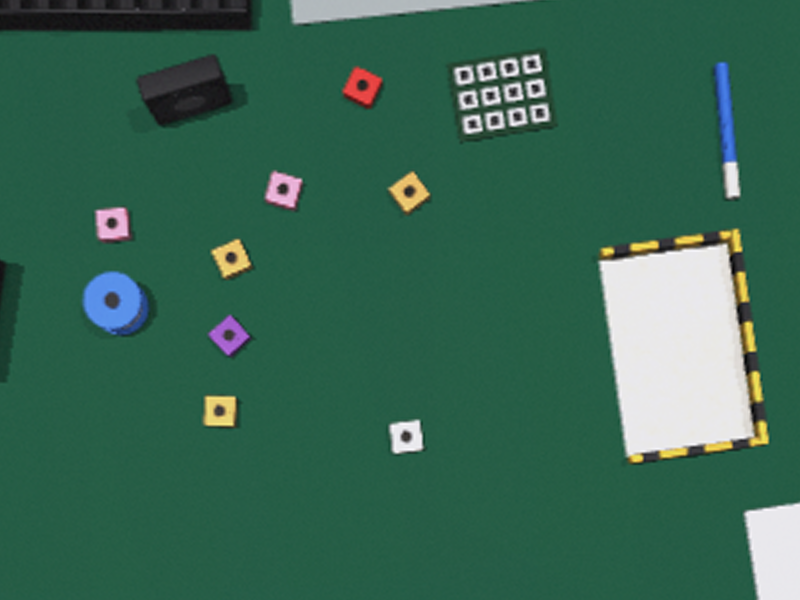

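View pics/f.png

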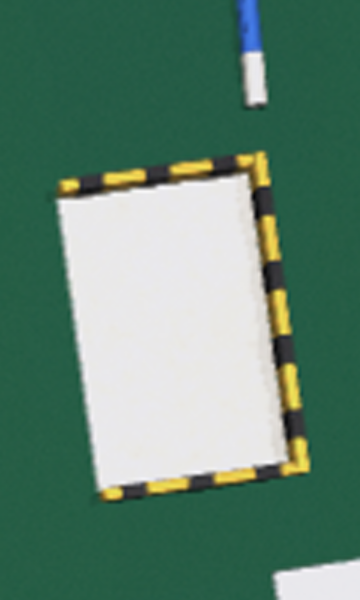

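Rectified view: the brass blocks are at (409,192), (231,257) and (220,411), and they clearly differ in colour from the pink, red and purple ones. The fence's open side runs (600,255)–(630,460), with a yaw of about 8°. I'll start with the first sweep.

```bash
cat >> h.py <<'E'
a=np.radians(8.0); R=np.array([[np.cos(a),-np.sin(a)],[np.sin(a),np.cos(a)]]); O=np.array([.523,-.261])
w=lambda l:O+R@np.array(l); loc=lambda p:R.T@(np.array(p)-O)
def ori(d):
    best=None; q=manip.get_obs()["qpos"]
    for s in(1,-1):
        x=np.r_[s*d,0]; z=np.array([0,0,-1.]); M=np.c_[x,np.cross(z,x),z]
        yield M
def sweep(b,t,reach=.028,back=.058,z=.005,v=.12):
    "push the block at world b in a line towards world t"
    b,t=np.array(b),np.array(t); d=(t-b)/np.linalg.norm(t-b)
    s,e=b-back*d,t-reach*d; P=lambda p,h:[p[0],p[1],h]
    q=np.array(manip.get_obs()["qpos"]); c=[]
    for M in ori(d):
        k=[manip.solve_ik(P(p,h),M) for p,h in((s,.14),(s,z),(e,z))]
        if all(x is not None for x in k): c.append((abs(np.array(k[0])-q).max(),M))
    M=min(c,key=lambda x:x[0])[1]
    manip.movep(P(s,.14),M); manip.movel(P(s,z),max_speed=.12)
    print("down force",manip.get_obs()["force"].round(1), "gap",manip.get_obs()["finger_gap"])
    manip.movel(P(b-.025*d,z),max_speed=.05)
    manip.movel(P(e,z),max_speed=v)
    print("push end",manip.get_obs()["force"].round(1))
    manip.movel(P(e-.012*d,z),max_speed=.05)
    manip.movel(P(e-.012*d,.14),max_speed=.15)
E
python3 - <<'E'
from h import *
manip.set_gripper(.02)
b=np.array([.6784,.0112]); t=w((-.065,-.01)); print(loc(b),t)
m=w(loc(b)+(loc(t)-loc(b))*.5)
sweep(b,m)
im=ortho(); cv2.imwrite("pics/s1.png",im[:,:,::-1])
for r in blocks(im): print(*r,loc(r[:2]).round(3))
print("goal",m,manip.get_obs()["time"])
E
```

```text
[0.19177058 0.24792347] [ 0.46002431 -0.27994893]
down force [-0.8 -0.2 -0.3] gap 0.019698011079423927
push end [-0.2  0.   0.2]
0.4173 -0.2535 [ 8. 30.] 81 [-0.104  0.022]
0.4235 -0.2981 [ 9. 29.] 80 [-0.104 -0.023]
0.437 -0.338 [26. 18.] 90 [-0.096 -0.064]
0.4593 0.2003 [31. 30.] 2 [0.001 0.466]
0.4834 -0.3344 [32. 13.] 82 [-0.049 -0.067]
0.5336 -0.3274 [31. 13.] 83 [ 0.001 -0.067]
0.5834 -0.3204 [31. 13.] 83 [ 0.052 -0.067]
0.6243 -0.2242 [11. 29.] 73 [0.105 0.022]
0.6121 0.1889 [31. 31.] 66 [0.151 0.433]
0.6301 -0.2687 [ 9. 29.] 83 [ 0.105 -0.023]
0.6288 -0.31 [23. 20.] 82 [ 0.098 -0.063]
goal [ 0.56921215 -0.13437447] 9.6
```

View pics/s1.png

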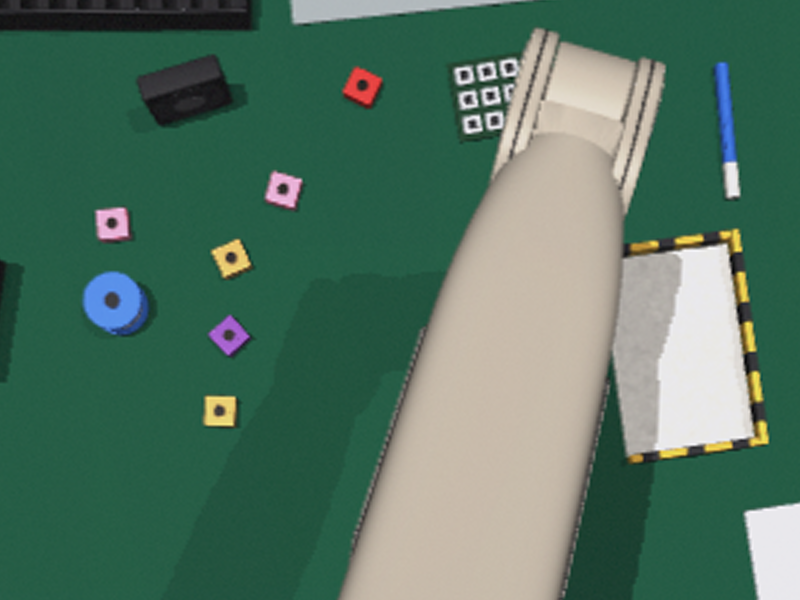

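The top view is blocked by the arm, though fence geometry is confirmed (walls at local x ±0.104). I'll try the scene camera.

```bash
python3 - <<'E'
from h import *
im=ortho(cam="scene")
for r in blocks(im):
    if loc(r[:2])[1]>-.055: print(*r,loc(r[:2]).round(3))
E
```

```text
0.4128 -0.2153 [41. 14.] 38 [-0.103  0.061]
0.4172 -0.2493 [39. 17.] 47 [-0.103  0.026]
0.4178 -0.2964 [33. 15.] 27 [-0.109 -0.02 ]
0.4645 0.204 [38. 41.] 0 [0.007 0.469]
0.514 0.4085 [140.  23.] 90 [0.084 0.664]
0.5741 -0.1259 [43. 38.] 66 [0.069 0.127]
0.6191 -0.1868 [37. 12.] 25 [0.105 0.06 ]
0.6174 0.1917 [41. 34.] 66 [0.156 0.435]
0.6292 -0.2684 [129.  35.] 3 [ 0.104 -0.022]
```

The block followed the line to within about 5 mm (its offset is along the push direction). I'll finish all three, checking after each with the scene camera.

```bash
cat >> h.py <<'E'
def check():
    for r in blocks(ortho(cam="scene")):
        l=loc(np.array(r[:2])-(.0055,.003))
        if l[1]>-.055 and abs(l[0])<.098 or l[1]>.1 and r[1]<.3: print("  block",r[:2],"local",l.round(3))
    print("t",manip.get_obs()["time"])
E
python3 - <<'E'
from h import *
sweep((.569,-.129),w((-.065,-.01)),back=.05); check()
sweep((.612,.189),w((-.005,-.005))); check()
E
```

```text
down force [-0.2  0.1  0.1] gap 0.019713277292202416
push end [0.3 0.1 0.7]
  block (0.4647, -0.2695) local [-0.065 -0.003]
  block (0.464, 0.2035) local [0.    0.466]
  block (0.514, 0.4085) local [0.078 0.662]
  block (0.6174, 0.1918) local [0.151 0.433]
t 14.9917
down force [-0.2 -0.1  1.1] gap 0.02023589700464051
push end [0.6 0.  0.7]
  block (0.465, -0.2692) local [-0.064 -0.002]
  block (0.464, 0.2035) local [0.    0.466]
  block (0.5209, -0.2564) local [-0.007  0.003]
  block (0.514, 0.4085) local [0.078 0.662]
t 24.425
```

```bash
python3 - <<'E'
from h import *
sweep((.4593,.2003),w((.06,0))); check()
manip.movel([.55,.05,.25],max_speed=.2)
manip.movep([.35,.35,.25],manip.get_obs()["orientation"])
im=ortho(); cv2.imwrite("pics/end.png",im[:,:,::-1])
for r in blocks(im):
    if abs(loc(r[:2])[0])<.09 and loc(r[:2])[1]>-.05: print(*r,loc(r[:2]).round(3))
print(manip.get_obs()["time"])
E
```

```text
down force [0.5 0.5 0. ] gap 0.02002615406657746
push end [-0.3 -0.2  0.8]
  block (0.465, -0.2695) local [-0.064 -0.003]
  block (0.521, -0.2562) local [-0.007  0.003]
  block (0.514, 0.4085) local [0.078 0.662]
  block (0.5827, -0.2412) local [0.056 0.009]
  block (0.6316, -0.2912) local [ 0.097 -0.047]
t 33.8167
0.4599 -0.2742 [29. 31.] 86 [-0.064 -0.004]
0.5153 -0.2604 [30. 31.] 77 [-0.008  0.002]
0.5776 -0.2458 [30. 31.] 21 [0.056 0.007]
36.8
```

View pics/end.png

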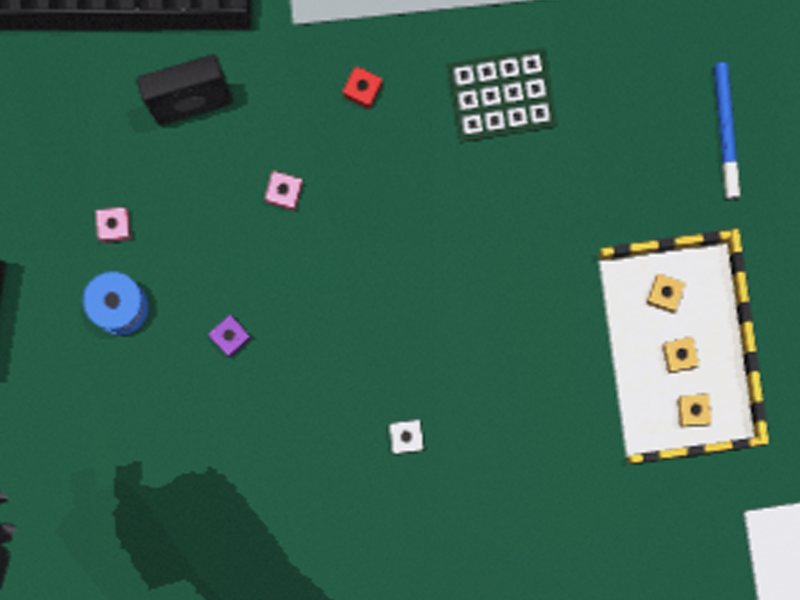

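All three brass blocks, at (666,292), (681,355) and (694,410), lie well inside the fence. The nylon at (406,437) and everything else in view have not moved.

```bash
python3 -c "
from station import manip
print(manip.job_done())"
```

```text
the job is handed in; nothing more can be done
None
```

All three brass spacers were swept into the fence and lie at rest about 58 mm or more inside the open side; nothing else in view moved, and I handed the job in at about 37 s of the 64 s (no verdict was returned).

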